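# Unpack the pepper mill into its well in the condiment stand

## Robot

A 6-joint arm with a two-finger parallel gripper is mounted at the origin on a cart in front of the work surface, level with it; the furniture and walls round the work are solid. World frame = base frame: x ahead of the robot, y to its left, z up, the work surface at z = 0. Lengths are in m, angles in rad, forces in N, time in s.
With the tool pointing down it reaches from about 0.375 to 0.975 m from the base axis. Payload 3.8 kg.
Tool frame: the origin (TCP) lies midway between the tips of the shut fingers; the grasp point (between the pads) lies 19 mm behind it; z points along the fingers, y is the line along which they close (so a half turn about z gives the same grasp; the last joint's range is limited). The gripper opens to 88 mm and grips with 3 to 60 N. Pads are 18 mm wide; open, the fingers measure 123 mm over their backs; the gripper's body (75 mm by 187 mm) begins 45 mm behind the grasp point.
Start: joints at [1.197, 0.264, 1.604, -0, 1.274, -0.037], TCP at [0.223, 0.637, 0.239] pointing down, gripper open.
Joint ranges: [-2.63, 2.63], [-0.94, 2.18], [0.31, 2.57], [-1.31, 4.45], [0, 2.66], [-2.55, 2.55]. Speed limits (rad/s): [2.57, 2.57, 3.14, 3.14, 3.14, 3.14].

## Interface

Orientations are given as a rotation vector (axis times angle).
In Python, from bench import robot gives the robot as it stands.
- The arm moves only by the tool jog_arm, never from a script. Its argument "moves" is a list of rows, each a list of 7 numbers: the shift along the world's x, y, z in cm, then the turn, a rotation vector about the world's x, y, z in degrees, then the opening, from -1 (shut) to 1 (fully open), so that 0 is half open. In form: [[x, y, z, wx, wy, wz, grip], ...]. A call has 1 to 10 rows; each row shifts and turns the commanded pose from where the row before left it; what a row does not reach is not made up. A row lasts 1/8 s, in which the tool goes at most 62.5 mm and 10.7 degrees, less where a joint would pass 70% of its speed; a pose out of reach is approached as far as the arm can. A call is refused whole if a number of a shift passes 6.25 or a number of a turn 10.7, either way. A call with a gripper value outside its range is refused whole. The fingers move at their own pace and stop on an object; "grip_force" is the grip in N (left out, the last holds). Time passes only in rows, so rows that do not move let the fingers close. It gives the time, the measured TCP pose, the force, the opening and the grip force at its end, in the units of the state.
- robot.get_state(): the state, without advancing time (a new reading comes with each control period).
- robot.camera(name): name is "side" or "top" or "wrist"; returns a dict with "pixels" (400x640x3 uint8, red, green, blue), "z_map" (400x640 float32, m along the optical axis (not along the pixel's ray), 0 where there is no reading), "fx", "fy", "cx", "cy" (pixels), "R" (3x3) and "t" (3): a world point X has camera coordinates R X + t; the wrist camera has in their place "T_tool_cam" (4x4, takes a point from camera to tool coordinates, whose origin is the TCP and whose axes are the flange's). Camera axes: x right, y down, z forward; pixel columns grow to the right and rows downward; lengths in m; the calibration is good to about 2 mm. A picture is of the moment at which its call begins: read the wrist's pose just before it.
- robot.job_done(): hands the job in; it is judged then, once.
The state is a dict: "clock": time; "joint_positions": joint angles; "joint_velocities": joint speeds; "tau": joint torques, N m; "eef_pos": TCP position; "eef_rot": TCP orientation; "wrist_force": force on the tool from outside, world axes, zero at the start; "ft_torque": the same for the moment, N m; "grip_width": finger opening in m; "grip_force": force on a finger pad.
Only numpy, scipy, OpenCV 4.12 (cv2) and the standard library are available. Lean on these libraries where they do the work, as an engineer would, in place of code of your own. Each camera call takes 0.05 s, during which the arm holds its last target. There are 200 camera calls.

## Task

The new pepper mill is still packed in its tall round tin. Draw the deep lid straight up off the tin without lifting the tin with it, and stand the lid upright, open end down, on the worktop; then take the mill out and seat it upright and fully down in the well of the wooden condiment stand that fits its foot. Leave the tin's base standing where it is and the other things undisturbed.

Things in the scene. Friction and masses are not known exactly. Their poses are not given: they have to be found in the camera images.
- tin_base: Weighted base of the tall round tin, loose, 0.9 kg, dark green, 85 mm across and 50 mm high, with a steel neck 77 mm across rising inside the lid to 100 mm. Origin: centre of its underside, z up. Inside, a 4 mm floor and a collar 18 mm high locate the mill's foot. Sprung tongues on the neck grip the lid: it takes about 5 to 7 N, lid's weight included, to draw it straight up; base and mill weigh 10 N or more
- tin_lid: Deep dark green lid, a tube 85 mm across, 132 mm tall without its knob, 0.14 kg, walls 2 mm. Origin: centre of its open lower rim, z up. Closed, this rim rests on the shoulder of the base, 50 mm above the worktop. On top a round wooden knob 26 mm across, 132 to 163 mm above the origin. The mill's top stands 174 mm above the worktop: raise the origin above that before moving sideways
- pepper_mill: Turned wooden pepper mill hidden in the tin, 58 mm across at the foot, 170 mm tall, about 0.15 to 0.25 kg. Origin: centre of its underside, z up. Round head 49 mm across, from 123 to 159 mm above the origin, widest at about 141; it stands proud of the tin's base once the lid is off. Above the head only a 12 mm metal finial
- stand: Fixed wooden condiment stand, a block 100 x 289 x 43 mm with dark edging and four round wells in a row along its y axis, smallest at -y. Origin: centre of its underside, z up. The worktop is free but for the listed things from 0.38 to 0.58 m ahead of the robot, 0.10 m to its left to 0.39 m to its right; left of 0.28 m to its right, on to 0.63 m ahead
- well_1 (a point): Centre of the floor of the smallest well, 47 mm across; holds the salt shaker. All wells are 28 mm deep, their floors 14 mm above the worktop, mouths 42 mm above it with a 2 mm bevel
- well_2 (a point): Centre of the floor of the second well, 54 mm across, empty
- well_3 (a point): Centre of the floor of the third well, 61 mm across, empty
- well_4 (a point): Centre of the floor of the largest well, 68 mm across, empty
- salt_shaker: Salt shaker, 44 mm across, 90 mm tall, standing in the smallest well; its top is 104 mm above the worktop. Origin: centre of its underside
- honey_jar: Honey jar with red cap, 65 mm across, 100 mm tall, behind the work. Origin: centre of its underside
- spice_jar: Spice jar with green cap, 46 mm across, 106 mm tall, behind the work. Origin: centre of its underside
- lemon: Lemon, 71 x 53 x 51 mm, behind the work. Origin: under its middle
Mind the look-alikes: they are no part of the job. Leave any pink look-alike of the tin_lid alone.

How it is judged:
By the outcome, as a careful person would: the job done as asked, in the order asked, and still so for the second after the job is handed in, with the robot touching nothing.
It also fails if it takes over 67 s, if anything falls off the work surface, if the arm or the gripper's body presses on something with over 40 N, if the wrist force passes 120 N, or if a joint passes its speed limit or range.

## Working session

There is one attempt and no reset: what is moved stays moved. The work goes in short steps, Python scripts to look and compute and a tool call to move; the robot and the scene stay as the last step left them, time stands still between calls to the robot, and variables do not carry over. Pictures are saved under pics/ and viewed, at most 10 in all, crops included, and the job is handed in when it is done.

Besides the shell and the picture viewer there is one more tool, called after "Call:" by a JSON object that holds its "fn" and its "kwargs". jog_arm: Moves the arm, as the interface text tells. Its arguments: {"type":"object","properties":{"moves":{"type":"array"},"grip_force":{"type":"number"}},"required":["moves"]}

```bash
mkdir -p pics
cat > h.py <<'E'
import numpy as np, cv2
from bench import robot
def shot(n):
    c=robot.camera(n); np.savez(''+n+'.npz',**c); return c
def pts(c):
    v,u=np.mgrid[0:400,0:640]; z=c['z_map']
    P=np.stack([(u-c['cx'])/c['fx']*z,(v-c['cy'])/c['fy']*z,z],-1)
    W=(P-c['t'])@c['R']; W[z==0]=np.nan; return W
E
python3 - <<'E'
from h import *
a=shot('top');b=shot('side')
cv2.imwrite('pics/a.png',a['pixels'][...,::-1]);cv2.imwrite('pics/b.png',b['pixels'][...,::-1])
print(robot.get_state()); 
for c in(a,b): print(c['fx'],-c['R'].T@c['t'],c['R'])
E
```

```text
{'clock': 0.1, 'joint_positions': array([ 1.19711148e+00,  2.64676301e-01,  1.60521135e+00, -3.19231309e-07,
        1.27369882e+00, -3.68861831e-02]), 'joint_velocities': array([ 3.83866370e-05, -2.33036774e-03, -2.02056121e-03,  4.72894229e-04,
        1.56462367e-04,  9.16034710e-04]), 'tau': array([-7.35629328e-04, -5.03626227e+01, -3.58070362e+01,  7.29691191e-02,
        2.34635978e-02, -4.31285548e-05]), 'eef_pos': array([0.22282828, 0.63649212, 0.23752761]), 'eef_rot': array([-5.26476727e-01, -3.09675082e+00,  3.06581171e-03]), 'wrist_force': array([ 0.3249334 ,  0.67253885, -0.1569258 ]), 'ft_torque': array([ 0.0232478 , -0.02524043,  0.00249339]), 'grip_force': 0.0, 'grip_width': 0.08837287924299997}
389.218351761926 [ 0.49519966 -0.18870894  0.90855843] [[ 0.02468413 -0.99964086  0.01043316]
 [-0.9925917  -0.02574933 -0.11873791]
 [ 0.11896391 -0.00742492 -0.99287082]]
474.16122402343547 [0.50877498 0.52081978 0.7108926 ] [[-0.98963329 -0.14356922  0.00371837]
 [-0.09904753  0.66353597 -0.7415589 ]
 [ 0.10399776 -0.73423967 -0.67087746]]
```

View pics/a.png

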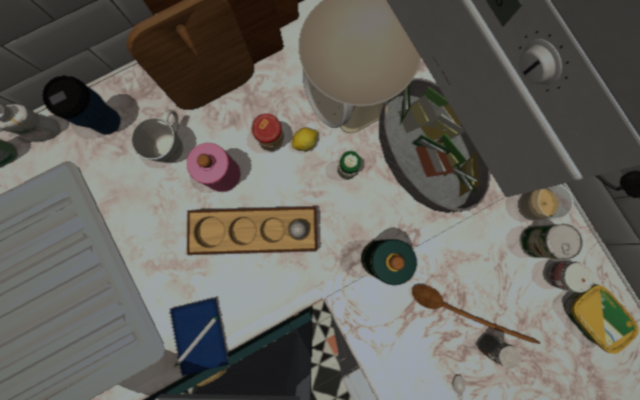

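View pics/b.png

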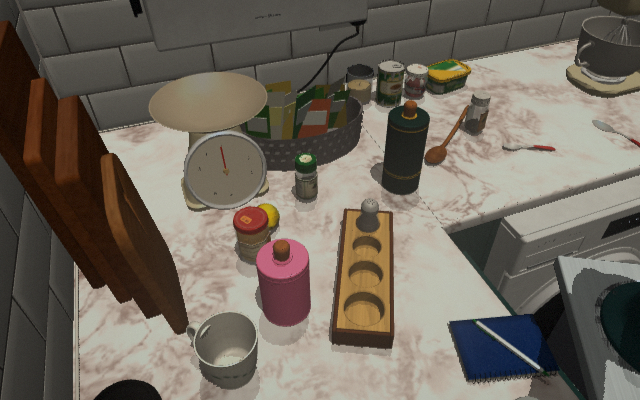

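The top view shows the green tin at about (390,262) with its knob at (395,262), the stand at (253,230) with its smallest well on the right at (298,229), and the pink decoy at (210,165). The side view shows the tin at (405,145) with its knob at (411,104), and the stand at (365,275).

```bash
cat > m.py <<'E'
from h import *
for n in('top','side'):
    c=dict(np.load(n+'.npz')); W=pts(c); px=c['pixels']; hsv=cv2.cvtColor(px,cv2.COLOR_RGB2HSV)
    x,y,z=W[...,0],W[...,1],W[...,2]
    roi=(np.hypot(x-.44,y+.53)<.4)
    u0,v0=((390,262) if n=='top' else (408,140))
    g=np.zeros((400,640),bool); g[v0-55:v0+60,u0-40:u0+40]=1
    for nm,lo,hi in(('knob',.19,.23),('lidtop',.172,.188),('body',.01,.17)):
        m=g&(z>lo)&(z<hi); q=W[m]
        if len(q): print(n,nm,m.sum(),q.min(0).round(3),q.max(0).round(3),np.median(q,0).round(3),cv2.minEnclosingCircle(q[:,:2].astype(np.float32)))
    if 1:
        s=np.zeros_like(g)
        if n=='top': s[195:265,175:330]=1
        else: s[195:355,325:400]=1
        m=s&(z>.036)&(z<.050); q=W[m]; r=cv2.minAreaRect(q[:,:2].astype(np.float32)); print(n,'stand',r,np.median(q[:,2]))
        m=s&(z>.005)&(z<.022)
        num,l,st,cen=cv2.connectedComponentsWithStats(m.astype(np.uint8))
        for i in range(1,num):
            if st[i,4]>60: print(' well',st[i],W[l==i].mean(0).round(4))
E
python3 m.py
```

```text
top knob 189 [ 0.453 -0.346  0.19 ] [ 0.478 -0.322  0.216] [ 0.466 -0.333  0.212] ((0.46489283442497253, -0.33453628420829773), 0.01332795713096857)
top lidtop 1481 [ 0.424 -0.377  0.172] [ 0.507 -0.292  0.187] [ 0.465 -0.331  0.183] ((0.4649622440338135, -0.3345237374305725), 0.042656395584344864)
top body 479 [ 0.357 -0.448  0.01 ] [ 0.585 -0.292  0.17 ] [ 0.458 -0.302  0.065] ((0.4709677994251251, -0.4112184941768646), 0.11969182640314102)
top stand ((0.5206456184387207, -0.045832037925720215), (0.10017097741365433, 0.28963589668273926), 3.1300418376922607) 0.04207393236338118
 well [197 217  28  30 648] [0.5157 0.0524 0.0143]
 well [231 218  26  27 532] [ 0.5197 -0.0225  0.0144]
 well [262 218  23  24 430] [ 0.5234 -0.09    0.0144]
side knob 169 [ 0.453 -0.343  0.19 ] [ 0.478 -0.316  0.214] [ 0.466 -0.322  0.207] ((0.4661235213279724, -0.32953011989593506), 0.014072097837924957)
side lidtop 739 [ 0.424 -0.367  0.172] [ 0.508 -0.285  0.188] [ 0.466 -0.316  0.182] ((0.46637314558029175, -0.32855090498924255), 0.043955981731414795)
side body 3314 [ 0.343 -0.782  0.01 ] [ 0.571 -0.151  0.17 ] [ 0.468 -0.301  0.063] ((0.46448349952697754, -0.4668707847595215), 0.32193154096603394)
side stand ((0.5214732885360718, -0.04230426251888275), (0.09994079172611237, 0.2909789979457855), 3.0823943614959717) 0.041731746579962245
 well [353 242  27  15 295] [ 0.5243 -0.1022  0.0148]
 well [349 267  33  21 500] [ 0.5205 -0.0339  0.0145]
 well [344 297  39  29 823] [0.5166 0.0412 0.0144]
 well [332 338  61  11 333] [0.5129 0.1013 0.0136]
```

Call:
{"fn": "jog_arm", "kwargs": {"moves": [[2.5,-5.5,1.5,0,0,-7,1],[2.5,-5.5,1.5,0,0,-7,1],[2.5,-5.5,1.5,0,0,-7,1],[2.5,-5.5,1.5,0,0,-7,1],[2.5,-5.5,1.5,0,0,-7,1],[2.5,-5.5,1.5,0,0,-7,1],[2.5,-5.5,0,0,0,-7,1],[0.7,-5.5,0,0,0,-7,1],[0.7,-5.5,0,0,0,-7,1],[0.7,-5.5,0,0,0,-7,1]]}}

```text
clock: 1.35
eef_pos: [0.4187, 0.0853, 0.3284]
eef_rot: [-2.212, -2.231, 0.0]
wrist_force: [1.4, 0.5, -0.2]
grip_width: 0.0881
grip_force: 0.0
```

```bash
cat > w.py <<'E'
from h import *
for n in('top','side'):
    c=dict(np.load(n+'.npz')); W=pts(c); z=W[...,2]
    u,v=np.meshgrid(np.arange(640),np.arange(400))
    d=np.stack([(u-c['cx'])/c['fx'],(v-c['cy'])/c['fy'],np.ones_like(u)],-1)@c['R']; o=-c['R'].T@c['t']
    Q=o+d*((.042-o[2])/d[...,2])[...,None]
    s=np.zeros(z.shape,bool)
    if n=='top': s[195:265,175:330]=1
    else: s[195:355,325:400]=1
    r=np.array([.5211,-.044]); a=np.deg2rad(3.1); ax=np.array([-np.sin(a),np.cos(a)]); bx=np.array([np.cos(a),np.sin(a)])
    q=Q[...,:2]-r; m=(z<.038)&(abs(q@ax)<.138)&(abs(q@bx)<.043)
    k,l,st,cen=cv2.connectedComponentsWithStats(m.astype(np.uint8))
    for i in range(1,k):
        if st[i,4]>150:
            p=Q[l==i][:,:2]; print(n,st[i,4],p.mean(0).round(4),cv2.minEnclosingCircle(p.astype(np.float32)))
E
python3 w.py
```

```text
top 716 [0.5152 0.0474] ((0.5154356360435486, 0.04844855144619942), 0.03432696312665939)
top 582 [ 0.5192 -0.0259] ((0.5194311141967773, -0.025602322071790695), 0.030386358499526978)
top 454 [ 0.5229 -0.0921] ((0.5230254530906677, -0.0921146348118782), 0.026771925389766693)
side 450 [ 0.5237 -0.085 ] ((0.5242430567741394, -0.0863187313079834), 0.026986757293343544)
side 695 [ 0.5204 -0.0187] ((0.5203462839126587, -0.02028522826731205), 0.030632946640253067)
side 1056 [0.5163 0.0545] ((0.5163410902023315, 0.0525980107486248), 0.03428732603788376)
```

Call:
{"fn": "jog_arm", "kwargs": {"moves": [[1.5,-5.5,0,0,0,-7,1],[1.5,-5.5,0,0,0,-7,1],[0,0,0,0,0,0,1]]}}

```text
clock: 1.72
eef_pos: [0.4492, -0.0263, 0.3282]
eef_rot: [-2.47, -1.941, 0.002]
wrist_force: [-1.3, 0.2, -0.5]
grip_width: 0.0879
grip_force: 0.0
```

```bash
cat >> h.py <<'E'
from scipy.spatial.transform import Rotation as Ro
def wshot(name):
    s=robot.get_state(); c=robot.camera('wrist')
    T=np.eye(4); T[:3,:3]=Ro.from_rotvec(s['eef_rot']).as_matrix(); T[:3,3]=s['eef_pos']
    T=T@c['T_tool_cam']; c['R']=T[:3,:3].T; c['t']=-T[:3,:3].T@T[:3,3]; c['cam']=T[:3,3]
    np.savez(''+name+'.npz',**c); cv2.imwrite('pics/'+name+'.png',c['pixels'][...,::-1]); return c,s
def plane(c,h):
    u,v=np.meshgrid(np.arange(640),np.arange(400))
    d=np.stack([(u-c['cx'])/c['fx'],(v-c['cy'])/c['fy'],np.ones_like(u)],-1)@c['R']; o=-c['R'].T@c['t']
    return o+d*((h-o[2])/d[...,2])[...,None]
E
python3 - <<'E'
from h import *
c,s=wshot('w1'); print(s['eef_pos'],s['eef_rot'],c['cam'],c['fx'])
W=pts(c); z=W[...,2]; Q=plane(c,.042)
print(np.nanmin(W.reshape(-1,3),0),np.nanmax(W.reshape(-1,3),0))
m=(abs(Q[...,0]-.52)<.044)&(Q[...,1]>-.115)&(Q[...,1]<.092)&(z<.038)
k,l,st,cen=cv2.connectedComponentsWithStats(m.astype(np.uint8))
for i in range(1,k):
    if st[i,4]>150:
        p=Q[l==i][:,:2]; print(st[i],p.mean(0).round(4),cv2.minEnclosingCircle(p.astype(np.float32)))
E
```

```text
[ 0.44917635 -0.02626634  0.32815527] [-2.47013125e+00 -1.94111417e+00  1.99609935e-03] [0.46912427 0.05592366 0.47411987] 323.6790008883522
[-0.80890124 -0.68996151 -0.94083526] [0.90828285 0.6297344  0.42596003]
[ 331   58   53   56 2352] [0.5161 0.052 ] ((0.5161499977111816, 0.05129072442650795), 0.0337102934718132)
[ 349  119   45   46 1606] [ 0.52   -0.0211] ((0.5199368596076965, -0.021637270227074623), 0.030209951102733612)
[ 363  170   39   37 1088] [ 0.5236 -0.0871] ((0.5234222412109375, -0.08760958909988403), 0.02669573947787285)
```

View pics/w1.png

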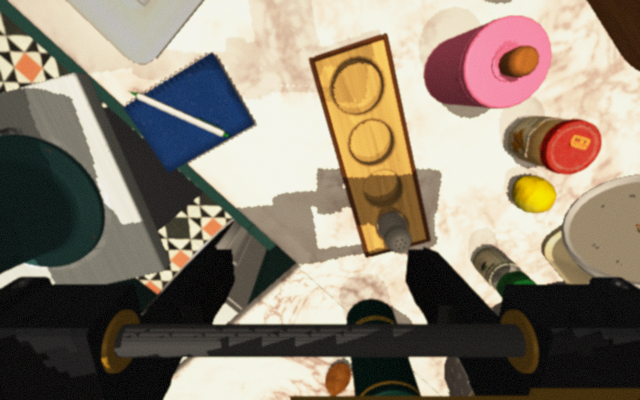

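The wrist view shows the stand with its wells at about (358,85), (371,142) and (383,187), the shaker at (395,235), and the green lid at the bottom at (378,350). The middle well, at (0.520, -0.0215), has the right size of 61 mm.

Call:
{"fn": "jog_arm", "kwargs": {"moves": [[0.3,-5,0,0,0,-5,1],[0.3,-5,0,0,0,-5,1],[0.3,-5,0,0,0,-5,1],[0.3,-5,0,0,0,-5,1],[0.2,-5,0,0,0,-5,1],[0.2,-5.4,-2,0,0,-5,1],[0,0,0,0,0,0,1]]}}

```text
clock: 2.65
eef_pos: [0.4646, -0.3273, 0.3059]
eef_rot: [-2.881, -1.242, 0.004]
wrist_force: [-0.4, 0.3, 0.2]
grip_width: 0.0879
grip_force: 0.0
```

Run:
```python
from h import *
c,s=wshot('w2'); print(s['eef_pos'],s['eef_rot'],c['cam'])
W=pts(c)
for lo,hi in((.205,.216),(.178,.186)):
    m=(W[...,2]>lo)&(W[...,2]<hi)&(np.hypot(W[...,0]-.466,W[...,1]+.331)<.06)
    p=W[m]; print(m.sum(),p.mean(0),cv2.minEnclosingCircle(p[:,:2].astype(np.float32)))
```

```text
[ 0.46462775 -0.32728142  0.30585299] [-2.88105563 -1.24221937  0.00374078] [ 0.52258935 -0.2660495   0.45185255]
825 [ 0.46684395 -0.33015193  0.21163691] ((0.466037780046463, -0.3312858045101166), 0.0134379668161273)
5955 [ 0.46799061 -0.32893984  0.18252615] ((0.4655652642250061, -0.3316841721534729), 0.042499471455812454)
```

View pics/w2.png

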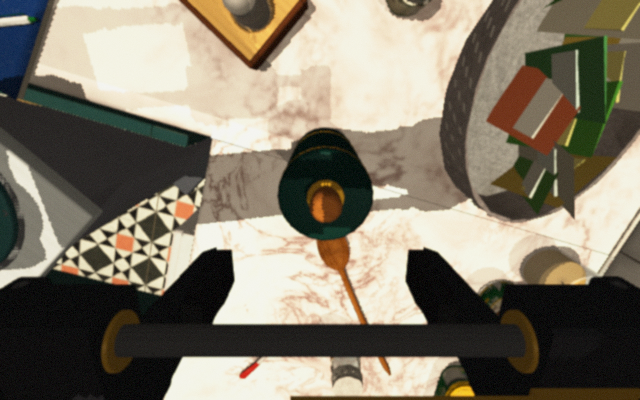

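The view shows the lid's top at (325,190) and the knob at (326,202), under and between the fingers. The measured centre is (0.466, -0.3315), which agrees with the earlier figures.

Call:
{"fn": "jog_arm", "kwargs": {"moves": [[0.1,-0.4,-4,0,0,0,1],[0,0,-4,0,0,0,0.5],[0,0,-2.5,0,0,0,0.2],[0,0,-1.3,0,0,0,0],[0,0,0,0,0,0,0]], "grip_force": 30}}

```text
clock: 3.32
eef_pos: [0.4663, -0.3293, 0.1905]
eef_rot: [-2.882, -1.248, 0.0]
wrist_force: [0.2, 0.5, 0.1]
grip_width: 0.0505
grip_force: 0.0
```

Call:
{"fn": "jog_arm", "kwargs": {"moves": [[0,-0.2,-0.4,0,0,0,0],[0,0,0,0,0,0,0],[0,0,0,0,0,0,-0.5],[0,0,0,0,0,0,-0.6],[0,0,0,0,0,0,-0.8],[0,0,0,0,0,0,-0.8],[0,0,0,0,0,0,-0.8]]}}

```text
clock: 4.2
eef_pos: [0.4661, -0.333, 0.1871]
eef_rot: [2.884, 1.245, 0.0]
wrist_force: [-1.2, 0.1, 3.9]
grip_width: 0.0254
grip_force: 30.0
```

Call:
{"fn": "jog_arm", "kwargs": {"moves": [[0,0,0.2,0,0,0,-0.8],[0,0,0.3,0,0,0,-0.8],[0,0,0.3,0,0,0,-0.8],[0,0,0.3,0,0,0,-0.8],[0,0,0.4,0,0,0,-0.8],[0,0,0.5,0,0,0,-0.8]]}}

```text
clock: 4.95
eef_pos: [0.4659, -0.3328, 0.2068]
eef_rot: [-2.884, -1.245, 0.0]
wrist_force: [-0.2, -0.2, -4.8]
grip_width: 0.0252
grip_force: 30.0
```

Run:
```python
from h import *
c,s=wshot('w3'); a=shot('side')
print(s['eef_pos'],s['wrist_force'],s['grip_width'])
p=a['pixels'][60:210,360:460,::-1]; cv2.imwrite('pics/s3.png',cv2.resize(p,None,fx=4,fy=4))
```

```text
[ 0.46591336 -0.3327787   0.20684169] [-0.20395614 -0.2107047  -4.81515023] 0.025185012320015698
```

View pics/s3.png

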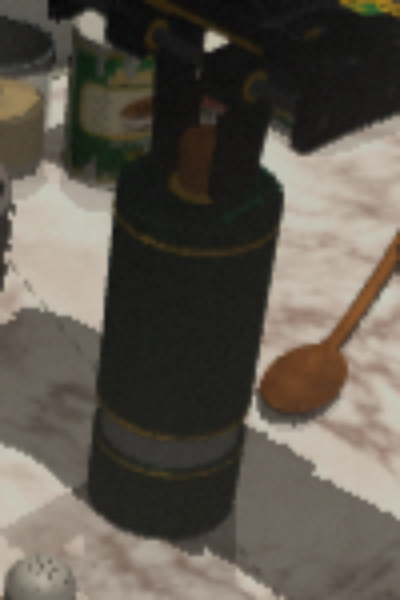

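The crop shows the grey steel neck at about (170,445) between the lid and the base. The base is still on the worktop, so the lid is coming off cleanly.

Call:
{"fn": "jog_arm", "kwargs": {"moves": [[0,0,0.6,0,0,0,-0.8],[0,0,0.8,0,0,0,-0.8],[0,0,1,0,0,0,-0.8],[0,0,1.2,0,0,0,-0.8],[0,0,1.5,0,0,0,-0.8],[0,0,1.5,0,0,0,-0.8],[0,0,2,0,0,0,-0.8],[0,0,2,0,0,0,-0.8],[0,0,2,0,0,0,-0.8],[0,0,1.2,0,0,0,-0.8]]}}

```text
clock: 6.3
eef_pos: [0.4665, -0.3332, 0.3468]
eef_rot: [2.883, 1.244, 0.002]
wrist_force: [-0.2, 0.3, -2.6]
grip_width: 0.0251
grip_force: 30.0
```

Run:
```python
from h import *
s=robot.get_state();a=shot('side')
print(s['eef_pos'],s['wrist_force'],s['grip_width'])
p=a['pixels'][20:220,340:480,::-1]; cv2.imwrite('pics/s4.png',cv2.resize(p,None,fx=3,fy=3))
```

```text
[ 0.46647554 -0.33323796  0.34683153] [-0.23160695  0.26720819 -2.62033449] 0.025130117361193947
```

View pics/s4.png

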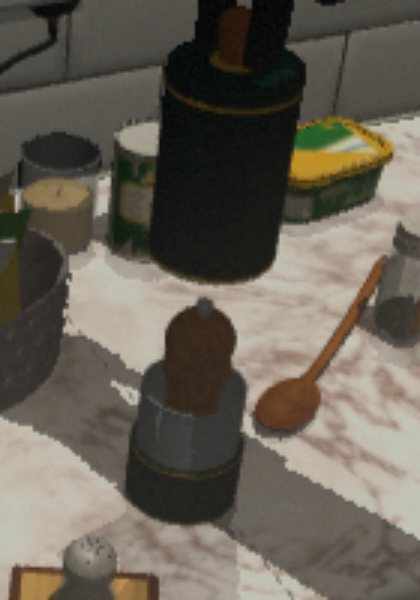

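The crop shows the lid hanging clear above the mill's finial at (205,305), with the base and mill standing at (185,440) and the open neck visible. Next the lid goes to a free spot at about (0.55, -0.25).

Call:
{"fn": "jog_arm", "kwargs": {"moves": [[1.4,1.4,0,0,0,0,-0.8],[2,2,0,0,0,0,-0.8],[2.5,2.5,0,0,0,0,-0.8],[1.5,1.4,0,0,0,0,-0.8],[1,1,-2,0,0,0,-0.8],[0,0,-4,0,0,0,-0.8],[0,0,-4,0,0,0,-0.8],[0,0,-4,0,0,0,-0.8],[0,0,-3.5,0,0,0,-0.8],[0,0,-1.5,0,0,0,-0.8]]}}

```text
clock: 7.6
eef_pos: [0.5475, -0.2488, 0.1503]
eef_rot: [-2.88, -1.243, 0.007]
wrist_force: [0.0, 0.2, -1.7]
grip_width: 0.025
grip_force: 30.0
```

Call:
{"fn": "jog_arm", "kwargs": {"moves": [[0,0,-0.7,0,0,0,-0.8],[0,0,0,0,0,0,-0.8]]}}

```text
clock: 7.85
eef_pos: [0.5504, -0.2502, 0.1481]
eef_rot: [2.884, 1.245, 0.001]
wrist_force: [0.0, -0.4, -0.9]
grip_width: 0.025
grip_force: 30.0
```

Call:
{"fn": "jog_arm", "kwargs": {"moves": [[0,0,-0.4,0,0,0,-0.8],[0,0,-0.3,0,0,0,-0.8],[0,0,0,0,0,0,-0.8]]}}

```text
clock: 8.22
eef_pos: [0.5501, -0.2499, 0.1409]
eef_rot: [2.884, 1.245, 0.0]
wrist_force: [-0.1, -0.4, -0.9]
grip_width: 0.0254
grip_force: 30.0
```

Call:
{"fn": "jog_arm", "kwargs": {"moves": [[0,0,-0.2,0,0,0,-0.8],[0,0,0,0,0,0,-0.8]]}}

```text
clock: 8.48
eef_pos: [0.55, -0.2499, 0.1386]
eef_rot: [-2.884, -1.245, 0.0]
wrist_force: [0.1, 0.9, -1.0]
grip_width: 0.0253
grip_force: 30.0
```

Call:
{"fn": "jog_arm", "kwargs": {"moves": [[0,0,-0.2,0,0,0,-0.8],[0,0,0,0,0,0,-0.8]]}}

```text
clock: 8.72
eef_pos: [0.5503, -0.25, 0.1371]
eef_rot: [2.884, 1.245, 0.001]
wrist_force: [-0.5, 0.2, 2.3]
grip_width: 0.0253
grip_force: 30.0
```

Call:
{"fn": "jog_arm", "kwargs": {"moves": [[0,0,0,0,0,0,-0.3],[0,0,0,0,0,0,0.2],[0,0,0,0,0,0,0.2],[0,0,3,0,0,0,0.2],[0,0,5,0,0,0,0.2],[0,0,6,0,0,0,0.6],[-3,-3,2.5,0,0,0,1],[-3,-3,0,0,0,0,1],[-2.4,-2.2,0,0,0,0,1],[0,0,0,0,0,0,1]]}}

```text
clock: 9.98
eef_pos: [0.4648, -0.3332, 0.3019]
eef_rot: [2.886, 1.241, -0.0]
wrist_force: [0.8, 0.3, 0.0]
grip_width: 0.088
grip_force: 0.0
```

Run:
```python
from h import *
c,s=wshot('w5'); print(s['eef_pos'],s['eef_rot'],s['grip_width'])
W=pts(c); x,y,z=W[...,0],W[...,1],W[...,2]
near=np.hypot(x-.466,y+.332)
def rep(n,m):
    p=W[m]; print(n,len(p),p.mean(0).round(4),p[:,2].min(),p[:,2].max(),cv2.minEnclosingCircle(p[:,:2].astype(np.float32)))
rep('finial',(near<.03)&(z>.165)&(z<.18))
for a in(.13,.14,.145,.15,.155): rep('head%g'%a,(near<.035)&(z>a)&(z<a+.005))
rep('neck',(near<.06)&(z>.096)&(z<.104))
l=np.hypot(x-.55,y+.25)
rep('knob',(l<.03)&(z>.155)&(z<.17)); rep('lidtop',(l<.05)&(z>.127)&(z<.136))
```

```text
[ 0.46475376 -0.33317007  0.30190778] [ 2.88580898e+00  1.24062816e+00 -1.42747021e-04] 0.08799269049730493
finial 144 [ 0.4664 -0.3275  0.1724] 0.16764583245840708 0.17506482873119034 ((0.4630158543586731, -0.3316003084182739), 0.0032240855507552624)<stdin>:6: RuntimeWarning: Mean of empty slice.
  ret = um.true_divide(
Traceback (most recent call last):
ValueError: zero-size array to reduction operation minimum which has no identity
```

View pics/w5.png

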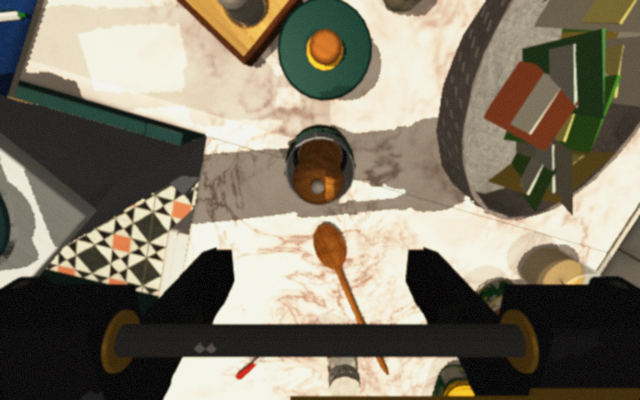

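The view shows the mill standing in the open base at (320,170) with its finial at (319,187). The lid is upright at (325,48) with its knob at (324,45).

Run:
```python
from h import *
c=dict(np.load('w5.npz'))
W=pts(c); x,y,z=W[...,0],W[...,1],W[...,2]
near=np.hypot(x-.466,y+.332)
def rep(n,m):
    p=W[m]
    if len(p)>3: print(n,len(p),p.mean(0).round(4),cv2.minEnclosingCircle(np.ascontiguousarray(p[:,:2],np.float32).reshape(-1,1,2)))
rep('finial',(near<.03)&(z>.165)&(z<.18))
for a in np.arange(.12,.165,.005): rep('z%.3f'%a,(near<.035)&(z>a)&(z<a+.005))
rep('neck',(near<.06)&(z>.097)&(z<.103))
l=np.hypot(x-.55,y+.25)
rep('knob',(l<.03)&(z>.155)&(z<.17)); rep('lidtop',(l<.05)&(z>.127)&(z<.136))
i=(near<.045)&(z>.105)&(z<.168)
p=W[i]; A=np.c_[2*p,np.ones(len(p))]
m=p[:,2]>.14;s=np.linalg.lstsq(A[m],(p[m]**2).sum(1),rcond=None)[0]; print(s)
```

```text
finial 144 [ 0.4664 -0.3275  0.1724] ((0.4630158543586731, -0.3316003084182739), 0.0032240855507552624)
z0.120 51 [ 0.4816 -0.3161  0.1233] ((0.4740903377532959, -0.3202403485774994), 0.02052442729473114)
z0.125 17 [ 0.4825 -0.3168  0.1255] ((0.47789961099624634, -0.32078081369400024), 0.01860886812210083)
z0.135 22 [ 0.4806 -0.313   0.1378] ((0.47645896673202515, -0.3202328085899353), 0.020298313349485397)
z0.140 56 [ 0.4749 -0.3166  0.1434] ((0.4655856490135193, -0.3288135528564453), 0.024951614439487457)
z0.145 289 [ 0.4715 -0.3228  0.1475] ((0.4657864570617676, -0.32867005467414856), 0.024863265454769135)
z0.150 403 [ 0.4701 -0.3247  0.1528] ((0.46603524684906006, -0.3286411464214325), 0.022845551371574402)
z0.155 527 [ 0.4678 -0.3268  0.1577] ((0.46593889594078064, -0.329098641872406), 0.020146584138274193)
z0.160 598 [ 0.4665 -0.3282  0.1616] ((0.4654538035392761, -0.32883256673812866), 0.015622391365468502)
z0.165 15 [ 0.4687 -0.3249  0.169 ] ((0.4675363600254059, -0.32617878913879395), 0.005470342468470335)
neck 371 [ 0.4709 -0.3284  0.0998] ((0.4654760956764221, -0.33187335729599), 0.03897027298808098)
knob 903 [ 0.5494 -0.2493  0.1619] ((0.5497381091117859, -0.2491043359041214), 0.013438034802675247)
lidtop 6681 [ 0.5501 -0.2485  0.1326] ((0.5496843457221985, -0.24905399978160858), 0.04254613816738129)
[ 0.46565287 -0.32895101  0.13961937 -0.34392245]
```

Call:
{"fn": "jog_arm", "kwargs": {"moves": [[0.1,0.4,-3.5,0,0,0,1],[0,0,-4,0,0,0,1],[0,0,-4,0,0,0,1],[0,0,-4,0,0,0,1],[0,0,-2.2,0,0,0,1],[0,0,0,0,0,0,1]], "grip_force": 25}}

```text
clock: 10.78
eef_pos: [0.4664, -0.3258, 0.1221]
eef_rot: [-2.879, -1.245, 0.003]
wrist_force: [0.5, -0.0, 0.7]
grip_width: 0.0882
grip_force: 0.0
```

Call:
{"fn": "jog_arm", "kwargs": {"moves": [[0,-0.2,0.3,0,0,0,1],[0,0,0,0,0,0,1]]}}

```text
clock: 11.02
eef_pos: [0.4686, -0.3309, 0.1299]
eef_rot: [2.881, 1.244, 0.003]
wrist_force: [-0.2, 0.3, 0.5]
grip_width: 0.0882
grip_force: 0.0
```

Call:
{"fn": "jog_arm", "kwargs": {"moves": [[0,0,0,0,0,0,1],[0,0,0,0,0,0,1]]}}

```text
clock: 11.28
eef_pos: [0.4673, -0.3302, 0.1284]
eef_rot: [2.883, 1.245, 0.001]
wrist_force: [-0.4, 0.7, 0.5]
grip_width: 0.0879
grip_force: 0.0
```

Call:
{"fn": "jog_arm", "kwargs": {"moves": [[-0.1,0.1,-0.2,0,0,0,0.8],[0,0,0,0,0,0,0.4],[0,0,0,0,0,0,0.2],[0,0,0,0,0,0,0],[0,0,0,0,0,0,-0.2],[0,0,0,0,0,0,-0.2],[0,0,0,0,0,0,-0.2],[0,0,0,0,0,0,-0.2]]}}

```text
clock: 12.28
eef_pos: [0.4661, -0.329, 0.1258]
eef_rot: [2.884, 1.245, 0.0]
wrist_force: [-1.2, -0.7, 0.9]
grip_width: 0.0473
grip_force: 24.7
```

Call:
{"fn": "jog_arm", "kwargs": {"moves": [[0,0,0.3,0,0,0,-0.2],[0,0,0.5,0,0,0,-0.2],[0,0,1,0,0,0,-0.2],[0,0,1.5,0,0,0,-0.2],[0,0,2.5,0,0,0,-0.2],[0,0,3,0,0,0,-0.2],[0,0,3,0,0,0,-0.2],[0,0,3,0,0,0,-0.2],[0,0,2.5,0,0,0,-0.2],[0,0,1,0,0,0,-0.2]]}}

```text
clock: 13.52
eef_pos: [0.4668, -0.3295, 0.312]
eef_rot: [2.881, 1.244, 0.004]
wrist_force: [-0.2, 0.5, -2.5]
grip_width: 0.0469
grip_force: 24.9
```

Run:
```python
from h import *
s=robot.get_state();a=shot('side')
print(s['eef_pos'],s['wrist_force'],s['ft_torque'],s['grip_width'])
p=a['pixels'][0:220,320:500,::-1]; cv2.imwrite('pics/s6.png',cv2.resize(p,None,fx=2.7,fy=2.7))
```

```text
[ 0.46684739 -0.32949704  0.31195592] [-0.19584609  0.45878439 -2.50791691] [ 0.02325615  0.13357528 -0.0437282 ] 0.04693640288818356
```

View pics/s6.png

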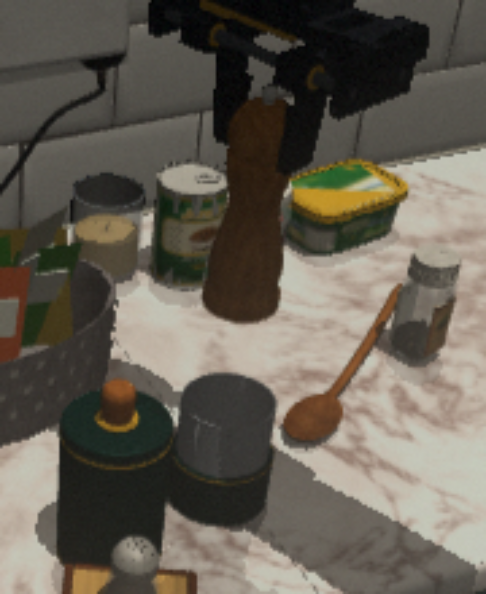

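The crop shows the mill gripped and fully out, with its foot at (241,305), and the base left standing at (222,480) beside the upright lid at (115,470). I'll measure the mill's tilt from the depth slices.

```bash
cat > t.py <<'E'
from h import *
from scipy.optimize import least_squares
s=robot.get_state(); w,_=wshot('w7'); e=s['eef_pos']
a=dict(np.load('side.npz')); 
for n,c in(('side',a),('wrist',w)):
    W=pts(c)
    hs=cv2.cvtColor(c['pixels'],cv2.COLOR_RGB2HSV)
    near=(np.hypot(W[...,0]-e[0],W[...,1]-e[1])<.05)
    z=W[...,2]; print(n,'zmin',np.nanmin(z[near&(z>.15)]))
    for lo in np.arange(.175,.31,.01):
        p=W[near&(z>lo)&(z<lo+.01)][:,:2]
        if len(p)>25:
            f=least_squares(lambda q:np.hypot(p[:,0]-q[0],p[:,1]-q[1])-q[2],[e[0],e[1],.025],loss='soft_l1',f_scale=.001,bounds=([-1,-1,.014],[1,1,.031]))
            print(n,lo.round(3),len(p),f.x.round(4),f.cost.round(8))
E
python3 t.py
```

```text
side zmin 0.18862642962820172
side 0.185 52 [ 0.4668 -0.3315  0.028 ] 2.651e-05
side 0.195 150 [ 0.4673 -0.331   0.0279] 0.00010008
side 0.205 114 [ 0.4669 -0.3309  0.0254] 6.477e-05
side 0.215 110 [ 0.4672 -0.3302  0.0263] 4.438e-05
side 0.225 132 [ 0.467  -0.3309  0.0266] 6.963e-05
side 0.235 135 [ 0.4671 -0.3304  0.0247] 8.126e-05
side 0.245 133 [ 0.4667 -0.3307  0.0226] 9.015e-05
side 0.255 113 [ 0.4666 -0.3303  0.02  ] 5.975e-05
side 0.265 95 [ 0.4668 -0.3305  0.0188] 3.485e-05
side 0.275 86 [ 0.4666 -0.3288  0.0185] 4.023e-05
side 0.285 91 [ 0.4667 -0.3291  0.0207] 4.215e-05
side 0.295 103 [ 0.4663 -0.3296  0.0236] 4.947e-05
side 0.305 131 [ 0.4628 -0.3359  0.0302] 0.00017688
wrist zmin 0.19225562983100491
wrist 0.185 32 [ 0.4671 -0.3323  0.0288] 1.9e-07
wrist 0.195 373 [ 0.4672 -0.3322  0.0281] 8.041e-05
wrist 0.205 237 [ 0.4661 -0.3332  0.0272] 4.082e-05
wrist 0.215 78 [ 0.4667 -0.3319  0.0269] 2.43e-06
wrist 0.225 338 [ 0.4668 -0.3316  0.0266] 2.002e-05
wrist 0.235 570 [ 0.4668 -0.3314  0.0248] 0.00011941
wrist 0.245 565 [ 0.4667 -0.3312  0.0225] 0.00011749
wrist 0.255 511 [ 0.4665 -0.3312  0.0204] 8.401e-05
wrist 0.265 372 [ 0.4665 -0.3308  0.0189] 2.042e-05
wrist 0.275 167 [ 0.4667 -0.3302  0.0188] 1.007e-05
wrist 0.285 90 [ 0.4661 -0.3307  0.0213] 1.715e-05
wrist 0.295 162 [ 0.4651 -0.3312  0.025 ] 2.874e-05
wrist 0.305 1011 [ 0.4621 -0.334   0.0287] 0.00082051
```

Call:
{"fn": "jog_arm", "kwargs": {"moves": [[0.3,1.8,0,0.5,0,0,-0.2],[0.6,3.5,0,0.5,0,0,-0.2],[0.8,4.8,0,0,0,0,-0.2],[0.9,5,0,0,0,0,-0.2],[0.9,5,0,0,0,0,-0.2],[0.8,4.8,0,0,0,0,-0.2],[0.6,3.5,-1.5,0,0,0,-0.2],[0.4,2.5,-3,0,0,0,-0.2],[0,0,-3,0,0,0,-0.2],[0,0,-2,0,0,0,-0.2]]}}

```text
clock: 14.88
eef_pos: [0.5167, -0.0181, 0.2103]
eef_rot: [-2.866, -1.24, -0.004]
wrist_force: [0.6, -0.5, -2.7]
grip_width: 0.0467
grip_force: 24.9
```

Call:
{"fn": "jog_arm", "kwargs": {"moves": [[0,0,-1,0,0,0,-0.2],[0,0,0,0,0,0,-0.2],[0,0,0,0,0,0,-0.2]]}}

```text
clock: 15.25
eef_pos: [0.5196, -0.0199, 0.2045]
eef_rot: [-2.87, -1.239, -0.013]
wrist_force: [0.1, -0.4, -2.4]
grip_width: 0.0473
grip_force: 24.9
```

```bash
cat > t2.py <<'E'
from h import *
from scipy.optimize import least_squares
s=robot.get_state(); w,_=wshot('w8'); shot('side'); e=s['eef_pos']; print(e,s['eef_rot'],s['wrist_force'],s['grip_width'])
a=dict(np.load('side.npz'))
for n,c in(('side',a),('wrist',w)):
    W=pts(c); z=W[...,2]; near=(np.hypot(W[...,0]-e[0],W[...,1]-e[1])<.05)
    for d in np.arange(-.125,-.02,.01):
        lo=e[2]+d; p=W[near&(z>lo)&(z<lo+.01)][:,:2]
        if len(p)>25:
            f=least_squares(lambda q:np.hypot(p[:,0]-q[0],p[:,1]-q[1])-q[2],[e[0],e[1],.025],loss='soft_l1',f_scale=.001,bounds=([-1,-1,.014],[1,1,.031]))
            print(n,lo.round(3),len(p),f.x.round(4),f.cost.round(8))
E
python3 t2.py
```

```text
[ 0.51956876 -0.01990613  0.20452924] [-2.87007254 -1.23882467 -0.01260543] [ 0.11260486 -0.43723701 -2.36782046] 0.047288810954795334
side 0.08 61 [ 0.5197 -0.0201  0.0289] 1.029e-05
side 0.09 200 [ 0.5197 -0.0193  0.0275] 0.00012994
side 0.1 102 [ 0.5197 -0.0201  0.0258] 2.753e-05
side 0.11 115 [ 0.5196 -0.0194  0.0266] 2.097e-05
side 0.12 163 [ 0.5196 -0.0195  0.0262] 4.807e-05
side 0.13 172 [ 0.5196 -0.0197  0.0243] 6.799e-05
side 0.14 159 [ 0.5194 -0.0196  0.0219] 6.734e-05
side 0.15 134 [ 0.5195 -0.0197  0.0198] 4.96e-05
side 0.16 108 [ 0.5195 -0.0197  0.0186] 2.772e-05
side 0.17 86 [ 0.5193 -0.0192  0.0189] 1.805e-05
side 0.18 73 [ 0.5193 -0.019   0.0207] 2.595e-05
wrist 0.08 52 [ 0.5197 -0.0199  0.0289] 2.1e-07
wrist 0.09 492 [ 0.5196 -0.02    0.0277] 0.00019421
wrist 0.1 102 [ 0.5197 -0.0199  0.0255] 7.08e-06
wrist 0.11 110 [ 0.5193 -0.0201  0.0271] 1.77e-06
wrist 0.12 417 [ 0.5196 -0.02    0.0263] 4.875e-05
wrist 0.13 566 [ 0.5194 -0.02    0.0243] 0.00013108
wrist 0.14 574 [ 0.5194 -0.02    0.0219] 0.00013071
wrist 0.15 487 [ 0.5192 -0.0201  0.0199] 7.55e-05
wrist 0.16 306 [ 0.5192 -0.0201  0.0187] 1.226e-05
wrist 0.17 161 [ 0.5196 -0.0196  0.0187] 8.91e-06
wrist 0.18 99 [ 0.5191 -0.0202  0.0215] 1.627e-05
```

Run:
```python
from h import *
for n in('w1','w8','side'):
    c=dict(np.load(n+'.npz')); z=pts(c)[...,2]; Q=plane(c,.042)
    m=(abs(Q[...,0]-.52)<.044)&(Q[...,1]>-.125)&(Q[...,1]<.092)&(z<.038)
    k,l,st,cen=cv2.connectedComponentsWithStats(m.astype(np.uint8))
    for i in range(1,k):
        if st[i,4]>100:
            p=Q[l==i][:,:2]; print(n,st[i,4],p.mean(0).round(4),p.min(0).round(4),p.max(0).round(4))
    p=Q[(abs(z-.042)<.004)&(abs(Q[...,1]+.05)<.2)&(abs(Q[...,0]-.52)<.07)][:,:2]; print(cv2.minAreaRect(p.astype(np.float32).reshape(-1,1,2)))
```

```text
w1 2352 [0.5161 0.052 ] [0.4826 0.0177] [0.5493 0.0846]
w1 1606 [ 0.52   -0.0211] [ 0.49   -0.0511] [0.5497 0.0082]
w1 1088 [ 0.5236 -0.0871] [ 0.4973 -0.1139] [ 0.5501 -0.0612]
((0.5212016701698303, -0.042844370007514954), (0.09955281019210815, 0.2879381775856018), 3.040583372116089)
w8 3966 [0.5177 0.0516] [0.4835 0.0178] [0.5501 0.0843]
w8 526 [ 0.5372 -0.0093] [ 0.5055 -0.0434] [0.5507 0.0084]
w8 1494 [ 0.529 -0.089] [ 0.504  -0.1135] [ 0.5504 -0.0618]
((0.5259207487106323, -0.06976509094238281), (0.10165203362703323, 0.3437730669975281), 4.488214015960693)
side 510 [ 0.5203 -0.012 ] [ 0.4915 -0.0362] [0.5498 0.01  ]
side 1058 [0.5163 0.0544] [0.4836 0.0201] [0.5496 0.0867]
((0.5238276720046997, -0.06550611555576324), (0.1041150614619255, 0.34157681465148926), 4.28419828414917)
```

Call:
{"fn": "jog_arm", "kwargs": {"moves": [[0.1,-0.1,-1,0,0,0,-0.2],[0,0,-1,0,0,0,-0.2],[0,0,-1,0,0,0,-0.2],[0,0,-0.6,0,0,0,-0.2],[0,0,0,0,0,0,-0.2],[0,0,0,0,0,0,-0.2]]}}

```text
clock: 16.1
eef_pos: [0.5203, -0.021, 0.1679]
eef_rot: [-2.87, -1.239, -0.011]
wrist_force: [0.1, 0.4, -1.8]
grip_width: 0.0472
grip_force: 24.9
```

Call:
{"fn": "jog_arm", "kwargs": {"moves": [[0,0,-0.3,0,0,0,-0.2],[0,0,-0.3,0,0,0,-0.2],[0,0,0,0,0,0,-0.2]]}}

```text
clock: 16.48
eef_pos: [0.5198, -0.0209, 0.1614]
eef_rot: [-2.869, -1.239, -0.01]
wrist_force: [-0.0, -0.4, -2.2]
grip_width: 0.0474
grip_force: 24.9
```

Call:
{"fn": "jog_arm", "kwargs": {"moves": [[0,0,-0.3,0,0,0,-0.2],[0,0,-0.3,0,0,0,-0.2],[0,0,-0.3,0,0,0,-0.2],[0,0,0,0,0,0,-0.2]]}}

```text
clock: 16.98
eef_pos: [0.5197, -0.0209, 0.1522]
eef_rot: [-2.869, -1.239, -0.01]
wrist_force: [0.4, 0.2, -3.0]
grip_width: 0.0473
grip_force: 24.9
```

Call:
{"fn": "jog_arm", "kwargs": {"moves": [[0,0,-0.4,0,0,0,-0.2],[0,0,-0.4,0,0,0,-0.2],[0,0,-0.3,0,0,0,-0.2],[0,0,0,0,0,0,-0.2]]}}

```text
clock: 17.48
eef_pos: [0.5198, -0.0209, 0.1413]
eef_rot: [-2.869, -1.239, -0.01]
wrist_force: [-1.6, 0.1, -2.5]
grip_width: 0.0473
grip_force: 24.9
```

Call:
{"fn": "jog_arm", "kwargs": {"moves": [[0,0,-0.3,0,0,0,-0.2],[0,0,0,0,0,0,-0.2]]}}

```text
clock: 17.73
eef_pos: [0.5199, -0.0209, 0.1385]
eef_rot: [-2.869, -1.239, -0.01]
wrist_force: [0.2, -0.1, -1.7]
grip_width: 0.0469
grip_force: 24.9
```

Call:
{"fn": "jog_arm", "kwargs": {"moves": [[0,0,-0.2,0,0,0,-0.2],[0,0,0,0,0,0,-0.2]]}}

```text
clock: 17.98
eef_pos: [0.5199, -0.0209, 0.1365]
eef_rot: [-2.869, -1.239, -0.01]
wrist_force: [-0.2, 0.3, -1.7]
grip_width: 0.0472
grip_force: 24.9
```

Call:
{"fn": "jog_arm", "kwargs": {"moves": [[0,0,-0.1,0,0,0,-0.2],[0,0,0,0,0,0,-0.2]]}}

```text
clock: 18.23
eef_pos: [0.5203, -0.0209, 0.136]
eef_rot: [-2.87, -1.239, -0.012]
wrist_force: [0.8, 0.6, -1.0]
grip_width: 0.0471
grip_force: 24.8
```

Call:
{"fn": "jog_arm", "kwargs": {"moves": [[0,0,-0.1,0,0,0,-0.2],[0,0,0,0,0,0,-0.2]]}}

```text
clock: 18.48
eef_pos: [0.5208, -0.0207, 0.1359]
eef_rot: [-2.87, -1.239, -0.013]
wrist_force: [-0.9, 0.4, 6.0]
grip_width: 0.0472
grip_force: 24.4
```

Contact came at the expected height. I'll open slowly, lift clear and check.

Call:
{"fn": "jog_arm", "kwargs": {"moves": [[0,0,0,0,0,0,0.15],[0,0,0,0,0,0,0.4],[0,0,0,0,0,0,0.8],[0,0,0,0,0,0,0.8],[0,0,2,0,0,0,0.8],[0,0,4,0,0,0,0.8],[0,0,5,0,0,0,0.8],[0,0,5,0,0,0,0.8],[-2,3,3,0,0,0,0.8],[0,0,0,0,0,0,0.8]]}}

```text
clock: 19.73
eef_pos: [0.501, 0.01, 0.3283]
eef_rot: [-2.871, -1.242, -0.02]
wrist_force: [0.7, 0.6, -0.3]
grip_width: 0.0794
grip_force: 0.0
```

Run:
```python
from h import *
from scipy.optimize import least_squares
s=robot.get_state(); print(s['eef_pos'],s['clock'])
c=shot('side'); cv2.imwrite('pics/s9.png',c['pixels'][...,::-1]); w,_=wshot('w9')
for n,c in(('side',c),('wrist',w)):
    W=pts(c); z=W[...,2]
    near=np.hypot(W[...,0]-.52,W[...,1]+.021)<.04; print(n,'top',np.nanmax(z[near&(z<.2)]))
    for lo in np.arange(.05,.18,.02):
        p=W[near&(z>lo)&(z<lo+.01)][:,:2]
        if len(p)>25:
            f=least_squares(lambda q:np.hypot(p[:,0]-q[0],p[:,1]-q[1])-q[2],[.52,-.021,.025],loss='soft_l1',f_scale=.001,bounds=([-1,-1,.005],[1,1,.031])); print(lo.round(3),f.x.round(4))
```

```text
[0.50100167 0.01001618 0.32826008] 19.725
side top 0.18444918167083155
0.05 [ 0.5201 -0.0195  0.0261]
0.07 [ 0.52   -0.0195  0.0221]
0.09 [ 0.5201 -0.019   0.0186]
0.11 [ 0.5202 -0.0176  0.0206]
0.13 [ 0.5203 -0.0185  0.0234]
0.15 [ 0.5202 -0.0173  0.0236]
0.17 [ 0.5202 -0.0192  0.0108]
wrist top 0.18492394990665942
0.05 [ 0.52   -0.0203  0.0264]
0.07 [ 0.52   -0.0202  0.0223]
0.09 [ 0.5193 -0.0212  0.0205]
0.13 [ 0.5199 -0.0192  0.0241]
0.15 [ 0.5201 -0.0184  0.0237]
0.17 [ 0.5201 -0.0186  0.0111]
```

View pics/s9.png

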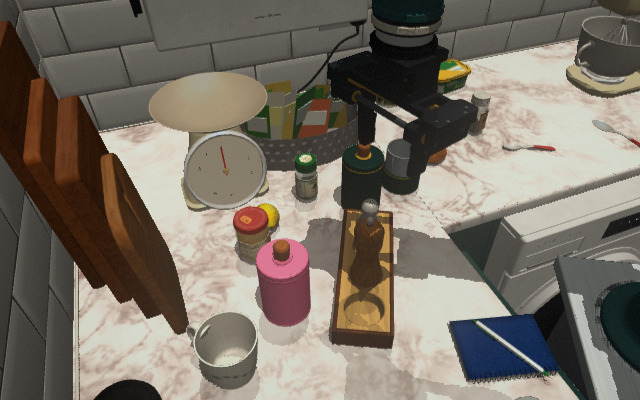

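The view shows the mill standing upright in the third well at (367,250), with its top at 0.184 m, which means it is fully seated. The lid stands at (362,175), the base is in place at (402,165), and the shaker, jars and lemon are undisturbed.

```bash
python3 -c "
from bench import robot
print(robot.job_done())"
```

```text
the job is handed in; nothing more can be done
None
```

The job is handed in after about 20 s on the robot's clock: the lid stands upright on the worktop, the mill is fully seated in well 3, and the tin's base and everything else are where they were.

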